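# Open the battery bay of a floodlight by its hidden release

### The arm

A 7-joint arm with a two-finger parallel gripper is mounted at the origin on the work surface. World frame = base frame: x ahead of the robot, y to its left, z up, the work surface at z = 0. Lengths are in m, angles in rad, forces in N, time in s.
With the tool pointing down it reaches from about 0.425 to 0.925 m from the base axis. Payload 6.8 kg.
Tool frame: the origin (TCP) lies at the very end of the fingers, on their centre line; the grasp point (between the pads) lies 19 mm behind it (r.grip_depth is the distance from the TCP to the grasp point, in m); z points along the fingers, y is the direction in which the jaws open and shut (so a half turn about z gives the same grasp; the last joint's range is limited). The gripper opens to 85 mm and grips with 20 to 120 N. Pads are 22 mm wide; open, the fingers measure 114 mm over their backs; the gripper's body (76 mm by 85 mm) begins 54 mm behind the grasp point. The pads swing forward as they close: fully open they stand 13 mm farther back than shut.
Start: joints at [-1.247, 0.477, 0.022, 1.555, -0.011, 1.109, -0.083], TCP at [0.282, 0.613, 0.231] pointing down, gripper open.
Joint ranges: [-2.96, 2.96], [-0.34, 2.1], [-1.41, 1.46], [0.24, 2.44], [-1.37, 4.51], [0.17, 1.92], [-2.96, 2.96]. Speed limits (rad/s): [2.39, 2.39, 3.14, 3.14, 3.14, 3.14, 3.14].

### API

Orientations are given as a rotation vector (axis times angle).
In Python, from bench import r, grab_frame gives the robot as it stands. The module is installed in compiled form; this text tells all that it offers.
- The arm moves only by the tool play_rows, never from a script. Its argument "increments" is a list of rows, each a list of 7 numbers: the shift along the tool's x, y, z in mm, then the turn, a rotation vector about the tool's x, y, z in rad, then the closure in counts, from 0 (fully open) to 255 (shut). In form: [[tx, ty, tz, rx, ry, rz, claw], ...]. A call has 1 to 5 rows; each row shifts and turns the pose as measured when the row begins, along the tool's axes as they then stand; what a row does not reach is not made up. A row lasts 1/10 s, in which the tool goes at most 50 mm and 8.59 degrees, less where a joint would pass 70% of its speed; a pose out of reach is approached as far as the arm can. A call is refused whole if a number of a shift passes 50 or a number of a turn 0.15, either way. A call with a gripper value outside its range is refused whole. The fingers move at their own pace and stop on an object; "force" is the grip in N (left out, the last holds). Time passes only in rows, so rows that do not move let the fingers close. It gives the time, the measured TCP pose, the force and the opening at its end, in the units of the state.
- r.get_obs(): the state, without advancing time (a new reading comes with each control period).
- grab_frame(name): name is "scene" or "top"; returns a dict with "color" (400x640x3 uint8, blue, green, red), "depth" (400x640 float32, m along the optical axis (not along the pixel's ray), 0 where there is no reading), "K" (3x3 intrinsics, pixels), "T" (4x4, takes a point from camera to world coordinates). Camera axes: x right, y up, looking along -z (the intrinsics and any distortion apply to the point x, -y, -z); pixel columns grow to the right and rows downward; lengths in m; the calibration is good to about 2 mm. A picture is of the moment at which its call begins.
- r.hand_in(): hands the job in, once; it reports no verdict.
The state is a dict: "clock": time; "joints": joint angles; "qvel": joint speeds; "tau": joint torques, N m; "tcp_pos": TCP position; "orientation": TCP orientation; "contact_force": force on the tool from outside, world axes, zero at the start; "moment": the same for the moment, N m; "grip_width": finger opening in m.
Only numpy, scipy, OpenCV 4.12 (cv2) and the standard library are available. Lean on these libraries where they do the work, as an engineer would, in place of code of your own. Each camera call takes 0.05 s, during which the arm holds its last target.

### The job

A floodlight lies face down on the repair bench, with the battery door in its flat back closed. Using only your fingertips, grasping and lifting nothing, feel lightly along the strip in front of the door for the flush release button and press it fully in so that the door springs up, then push the door right back until it stays open by itself. Leave the battery in its bay and everything else on the bench where it is.

Things in the scene. Friction and masses are not known exactly. Their poses are not given: they have to be found in the camera images.
- lamp: Grey plastic floodlight, 230 (x) x 330 (y) x 85 mm high, lying on its lens, fixed to the bench. Origin: centre of its underside; its x points away from the robot, y left, z up at yaw 0 (yaw varies). Its back is a flat panel at z = 85 mm: from near to far an 11 mm rim, the strip, the battery door, cooling fins. Rubber corner bumpers, 3 mm proud; tube stand folded flat round it. Plastic: cracks under 60 N.
- strip_mid (a point): Middle of the strip (50 mm in x, 148 in y), on its surface: lamp frame (-79, 0, 85) mm. The release button's centre lies on the line through it along the lamp's y, anywhere from 42 mm right to 42 mm left. Button: rectangle of the same plastic, 40 (x) x 44 (y) mm, sunk 2 mm, 2 mm gap round it, square to the lamp. Elsewhere the strip is rigid.
- release (a joint): Travel of the release button, m: 0 at rest, 0.005 fully in. It moves straight down, yields from about 2 N, bottoms at about 5 N, springs back when let go. The catch frees the door at 3.5 mm.
- door (a joint): Angle of the battery door, rad: 0 closed and flush; grows as its near edge rises. When the catch lets go a spring lifts it within about 1 s to 1.38 (nearly upright) and holds it there. Pushed past upright (1.57) it falls back by its own light weight to its stop at 1.9 and stays; let go before upright it returns to 1.38. Moves with less than 1 N.
- hinge_mid (a point): Middle of the door's hinge axis (along the lamp's y): lamp frame (58, 0, 83) mm. The door covers x from -52 to +58 mm in the lamp frame and is 144 mm wide in y.
- door_edge (a point): Middle of the door's free edge, 110 mm from the hinge axis; moves with the door. The door is 4 mm thick; along this edge a catch rib 132 mm wide stands 12 mm out from its inner face. As the door is pushed over, the rib and edge rise to 195 mm above the bench: push with the fingertips high (about 150 to 170 mm), so that they and not the gripper's body meet it.
- pack_mid (a point): Centre of the black battery pack (76 x 100 x 48 mm, about 0.5 kg) lying loose in the bay under the door; its top is 15 mm below the panel. Stays where it is.
- spare: Spare battery pack like the one in the bay, dark grey, 76 x 100 x 48 mm, on the bench left of the lamp. Origin: centre of its underside. Leave alone.
- dish: Small steel screw dish, 52 mm across, 14 mm high, standing on the lamp's panel right of the door. Origin: centre of its underside. Leave alone.
- driver: Screwdriver, 200 mm long, lying on the bench right of the lamp. Leave alone.
- drill: Red and black cordless drill lying on its side on the bench at the right, about 170 x 210 x 64 mm. Leave alone.
- bottle: Water bottle, 66 mm across, 200 mm high, far left on the bench. Origin: centre of its underside. Leave alone.
- cup: Black takeaway cup with a white lid, 82 mm across, 109 mm high, at the left. Origin: centre of its underside. Leave alone.
- tape: Roll of black tape lying flat, 90 mm across, 24 mm high, far right. Leave alone.
- pliers: Pliers with orange handles, 185 mm long, lying flat near left. Leave alone.

How it is judged:
On the way, in this order (a step that is already met when the one before it is completed fails the run):
1. the hidden release button is found and pressed in far enough to free the catch (value of joint release above 0.0033 m), for 0.04 s.
2. the button is let go and the door has sprung up (value of joint release below 0.002 m and value of joint door above 1.2 rad), for 0.1 s.
3. the door is pushed back past upright (value of joint door above 1.7 rad), for 0.1 s.
At the end, for the whole second after the job is handed in: The battery door stands open past 1.7 rad (97 degrees) by itself and at rest, the release button is out again (within 1 mm), the battery pack lies in its bay within 12 mm of its start, and every bystander is within 15 mm of its start (value of joint door above 1.7 rad and velocity of joint door below 0.1 rad/s and value of joint release below 0.001 m and z of pack_mid in the frame of lamp below 0.056 m and distance of pack_mid from where it was at the start of the episode below 0.012 m and distance of each of spare, dish, driver, drill, bottle, cup, tape, pliers from where it was at the start of the episode below 0.015 m); the robot touches nothing.
It fails at once if the battery pack is lifted or dragged (12 mm) (distance of pack_mid from where it was at the start of the episode above 0.012 m).
It fails at once if the fingers push or grip anything with more than 60 N (contact force between the fingers and anything else above 60 N).
It fails at once if a bystander is lifted or shoved (15 mm) (distance of any of spare, dish, driver, drill, bottle, cup, tape, pliers from where it was at the start of the episode above 0.015 m).
It also fails if it takes over 67 s, if anything falls off the work surface, if the arm or the gripper's body presses on something with over 40 N, if the wrist force passes 120 N, or if a joint passes its speed limit or range.

## Working session

There is one attempt and no reset: what is moved stays moved. The work goes in short steps, Python scripts to look and compute and a tool call to move; the robot and the scene stay as the last step left them, time stands still between calls to the robot, and variables do not carry over. Pictures are saved under pics/ and viewed, and the job is handed in when it is done.

Besides the shell and the picture viewer there is one more tool, called as name(argument=value, ...) on one line, values as JSON. play_rows: Moves the arm, as the interface text tells. Its arguments: {"type":"object","properties":{"increments":{"type":"array","items":{"type":"array","items":{"type":"number"}}},"force":{"type":"number"}},"required":["increments"]}

```bash
mkdir -p pics
python3 - <<'E'
from bench import r, grab_frame
import cv2,numpy as np
print(r.get_obs())
for n in("scene","top"):
    f=grab_frame(n); cv2.imwrite(f"pics/{n}0.png",f["color"]); np.savez(f"{n}0.npz",**f); print(n,f["K"],f["T"],f.keys())
E
```

```text
{'clock': 0.0, 'joints': array([-1.24709841,  0.47782236,  0.0223839 ,  1.55645687, -0.01150911,
        1.10930195, -0.08310953]), 'qvel': array([ 2.70187047e-04, -2.42814667e-05, -2.83034745e-04, -9.46253981e-04,
        6.31349013e-05,  1.03205555e-03, -4.65990110e-04]), 'tau': array([ 2.69179036e-04, -5.96457446e+01,  1.60839479e+00, -2.81200987e+01,
        1.24722728e-02,  9.32920841e-03,  1.73325111e-05]), 'tcp_pos': array([0.28227735, 0.61248623, 0.23030937]), 'orientation': array([-6.73003899e-01, -3.06840278e+00,  2.89471759e-03]), 'contact_force': array([-0.40424733,  1.02802401,  0.69196715]), 'moment': array([ 0.00398204, -0.01105337, -0.01423072]), 'grip_width': 0.0855273283697723}
scene [[428.89507689   0.         316.55624742]
 [  0.         428.89507689 200.99323526]
 [  0.           0.           1.        ]] [[-0.086357   -0.73070513  0.67720934  1.28472867]
 [ 0.9961967  -0.05541815  0.06723805  0.08798536]
 [-0.0116015   0.68044019  0.73271178  0.9123489 ]
 [ 0.          0.          0.          1.        ]] dict_keys(['color', 'depth', 'K', 'T'])
top [[463.74028706   0.         318.18096447]
 [  0.         463.74028706 203.51947398]
 [  0.           0.           1.        ]] [[-0.02018279  0.98282536 -0.18343108  0.20370574]
 [-0.99979483 -0.02015583  0.00201158  0.01014004]
 [-0.00172018  0.18343405  0.98303051  1.4989828 ]
 [ 0.          0.          0.          1.        ]] dict_keys(['color', 'depth', 'K', 'T'])
```

View pics/scene0.png

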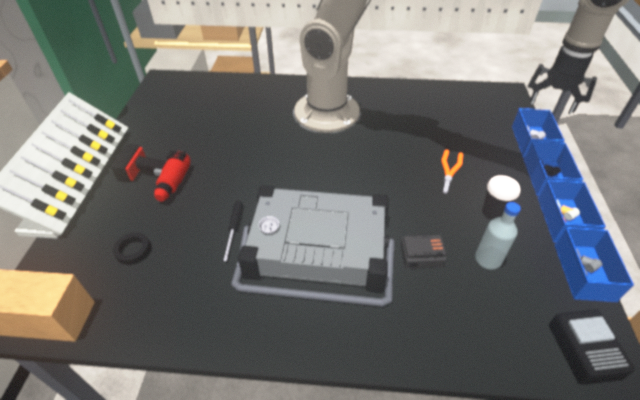

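View pics/top0.png

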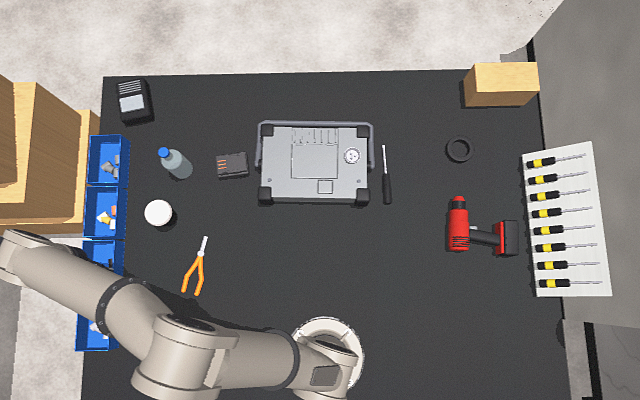

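The scene and top views show the lamp face down, with the door at about (315,160) in the top view. A small square outline at about (325,187) in the strip is probably the button, so I'll zoom in on it.

```bash
cat > h.py <<'E'
import numpy as np
def ray(f,u,v,z):
    K,T=f["K"],f["T"]
    d=np.array([(u-K[0,2])/K[0,0],-(v-K[1,2])/K[1,1],-1.])
    w=T[:3,:3]@d; o=T[:3,3]
    return o+w*(z-o[2])/w[2]
E
python3 - <<'E'
import cv2,numpy as np
a=cv2.imread("pics/top0.png")[110:220,245:385]; cv2.imwrite("pics/topz.png",cv2.resize(a,None,fx=5.5,fy=5.4,interpolation=cv2.INTER_CUBIC))
a=cv2.imread("pics/scene0.png")[175:310,225:400]; cv2.imwrite("pics/scz.png",cv2.resize(a,None,fx=4.4,fy=4.4,interpolation=cv2.INTER_CUBIC))
E
```

```text
(no output)
```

View pics/topz.png

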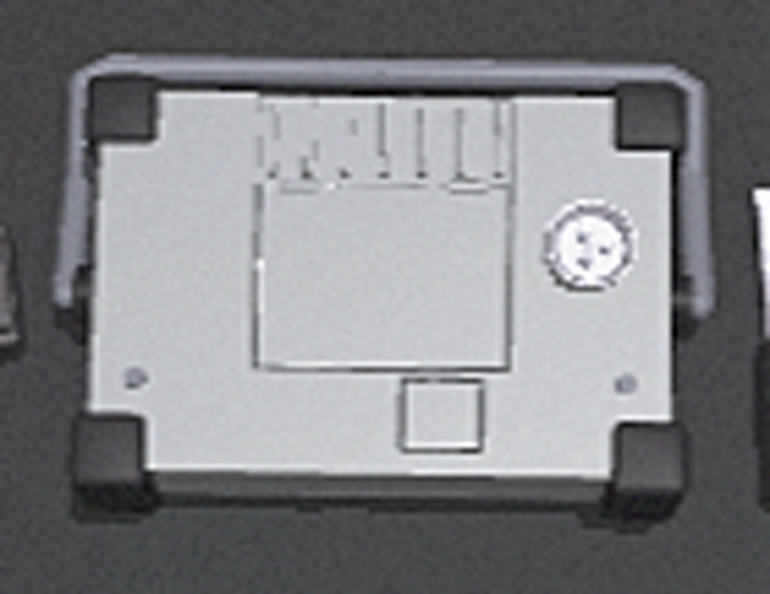

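View pics/scz.png

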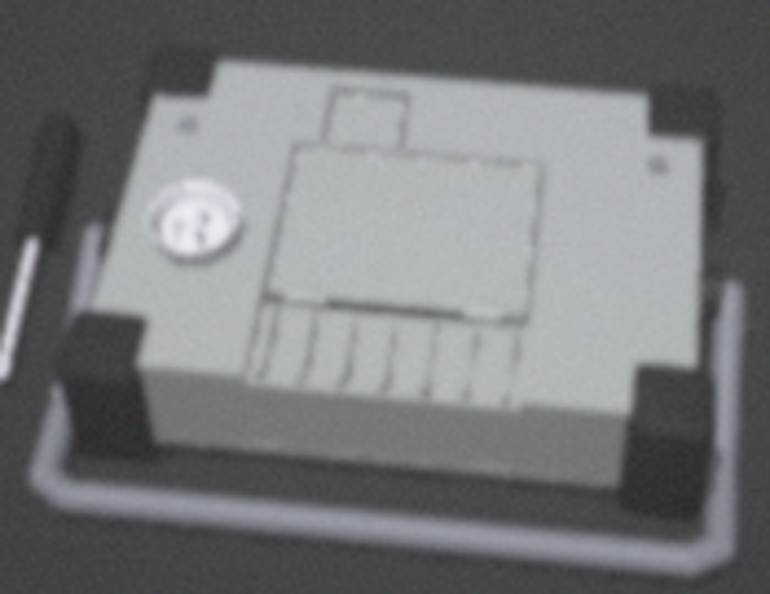

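Run:
```python
import numpy as np
from h import ray
f=dict(np.load("top0.npz")); g=dict(np.load("scene0.npz"))
for n,x,y in [("dFL",259,187),("dFR",511,187),("dNR",509,369),("dNL",255,368),("b1",401,379),("b2",482,380),("b3",482,451),("b4",400,449),("screwL",134,377),("screwR",626,384),("dish",588,246)]:
    print(n,ray(f,245+x/5.5-.4,110+y/5.4-.4,.085).round(4), end=' ')
    print()
for n,x,y in [("dNR",296,145),("dNL",543,162),("dFL",524,321),("dFR",266,297),("b near R",333,91),("bnearL",409,96),("bfarR",325,145),("bfarL",403,149),("screwR",188,124),("screwL",657,165)]:
    print(n,ray(g,225+x/4.4-.4,175+y/4.4-.4,.085).round(4))
```

```text
dFL [0.6609 0.0875 0.085 ] 
dFR [ 0.6579 -0.058   0.085 ] 
dNR [ 0.5479 -0.0538  0.085 ] 
dNL [0.5515 0.0909 0.085 ] 
b1 [0.5432 0.0078 0.085 ] 
b2 [ 0.5416 -0.0383  0.085 ] 
b3 [ 0.4996 -0.0372  0.085 ] 
b4 [0.5017 0.0092 0.085 ] 
screwL [0.5475 0.1598 0.085 ] 
screwR [ 0.5376 -0.1201  0.085 ] 
dish [ 0.621  -0.1013  0.085 ] 
dNR [ 0.5481 -0.0499  0.085 ]
dNL [0.5504 0.0959 0.085 ]
dFL [0.6664 0.0898 0.085 ]
dFR [ 0.6611 -0.0522  0.085 ]
b near R [ 0.5026 -0.033   0.085 ]
bnearL [0.5033 0.0133 0.085 ]
bfarR [ 0.5468 -0.0328  0.085 ]
bfarL [0.5464 0.0134 0.085 ]
screwR [ 0.5362 -0.1164  0.085 ]
screwL [0.5477 0.1622 0.085 ]
```

Both views agree: the button is centred near (0.523, -0.013) and the lamp is turned about -2°. I'll close the fingers and square the tool to the lamp first.

play_rows(increments=[[0, 0, 0, 0, 0, -0.13, 255], [0, 0, 0, 0, 0, -0.13, 255], [0, 0, 0, 0, 0, -0.13, 255], [0, 0, 0, 0, 0, 0, 255], [0, 0, 0, 0, 0, 0, 255]], force=20)

```text
clock: 0.6
tcp_pos: [0.2815, 0.611, 0.2276]
orientation: [-0.049, -3.139, 0.01]
contact_force: [0.0, -0.6, -0.6]
grip_width: 0.0123
```

```bash
cat >> h.py <<'E'
def rel(target):
    from bench import r
    from scipy.spatial.transform import Rotation as R
    o=r.get_obs(); M=R.from_rotvec(o["orientation"]).as_matrix()
    print("t",round(o["clock"],2),"tcp",o["tcp_pos"].round(4),"F",o["contact_force"].round(2),"w",round(o["grip_width"],4))
    print("M",M.round(3).tolist())
    print("tool delta mm",(M.T@(np.array(target)-o["tcp_pos"])*1000).round(1))
    G=np.eye(3); c,s=np.cos(-.035),np.sin(-.035)
    W=np.array([[-c,-s,0],[-s,c,0],[0,0,-1]])
    print("rot needed",R.from_matrix(M.T@W).as_rotvec().round(3))
E
python3 -c "
from h import *
rel([.52,-.013,.2])"
```

```text
t 0.6 tcp [0.2815 0.611  0.2276] F [ 0.02 -0.58 -0.6 ] w 0.0123
M [[-1.0, 0.031, -0.002], [0.031, 0.999, -0.007], [0.002, -0.007, -1.0]]
tool delta mm [-257.7 -616.1   31.1]
rot needed [-0.007 -0.002  0.004]
```

play_rows(increments=[[-18, -43, 0, 0, 0, 0, 255], [-18, -43, 0, 0, 0, 0, 255], [-18, -43, 0, 0, 0, 0, 255], [-18, -43, 0, 0, 0, 0, 255], [-18, -43, 0, 0, 0, 0, 255]])

```text
clock: 1.1
tcp_pos: [0.361, 0.3929, 0.2263]
orientation: [-0.055, -3.135, 0.006]
contact_force: [1.0, -0.1, 1.1]
grip_width: 0.0002
```

play_rows(increments=[[-18, -43, 0, 0, 0, 0, 255], [-18, -43, 0, 0, 0, 0, 255], [-18, -43, 0, 0, 0, 0, 255], [-18, -43, 0, 0, 0, 0, 255], [-18, -43, 0, 0, 0, 0, 255]])

```text
clock: 1.6
tcp_pos: [0.4438, 0.1649, 0.2274]
orientation: [-0.081, -3.137, 0.002]
contact_force: [0.6, -0.1, -0.1]
grip_width: 0.0003
```

```bash
python3 -c "
from h import *
rel([.52,-.013,.2])"
```

```text
t 1.6 tcp [0.4438 0.1649 0.2274] F [ 0.55 -0.11 -0.07] w 0.0003
M [[-0.999, 0.052, -0.004], [0.052, 0.999, -0.001], [0.004, -0.001, -1.0]]
tool delta mm [ -85.4 -173.7   27.2]
rot needed [-0.001 -0.004 -0.017]
```

play_rows(increments=[[-18, -38, 3, 0, 0, 0, 255], [-18, -38, 3, 0, 0, 0, 255], [-18, -38, 5, 0, 0, -0.02, 255], [-18, -38, 5, 0, 0, 0, 255], [-11, -20, 10, 0, 0, 0, 255]])

```text
clock: 2.1
tcp_pos: [0.5211, -0.0228, 0.2033]
orientation: [0.083, 3.138, 0.001]
contact_force: [0.1, 0.2, 0.5]
grip_width: -0.0001
```

play_rows(increments=[[0, 0, 0, 0, 0, 0, 255], [0, 0, 0, 0, 0, 0, 255]])

```text
clock: 2.3
tcp_pos: [0.5211, -0.0267, 0.2023]
orientation: [0.102, 3.139, -0.002]
contact_force: [0.2, 0.8, 0.6]
grip_width: 0.0002
```

```bash
python3 -c "
from h import *
rel([.52,-.013,.11])
from bench import grab_frame
import cv2
a=grab_frame('top')['color'][90:240,225:405]; cv2.imwrite('pics/t1.png',cv2.resize(a,None,fx=4,fy=4))
"
```

```text
t 2.3 tcp [ 0.5211 -0.0267  0.2023] F [0.24 0.85 0.6 ] w 0.0002
M [[-0.998, 0.065, 0.001], [0.065, 0.998, -0.001], [-0.001, -0.001, -1.0]]
tool delta mm [ 2.1 13.7 92.3]
rot needed [-0.001  0.001 -0.03 ]
```

View pics/t1.png

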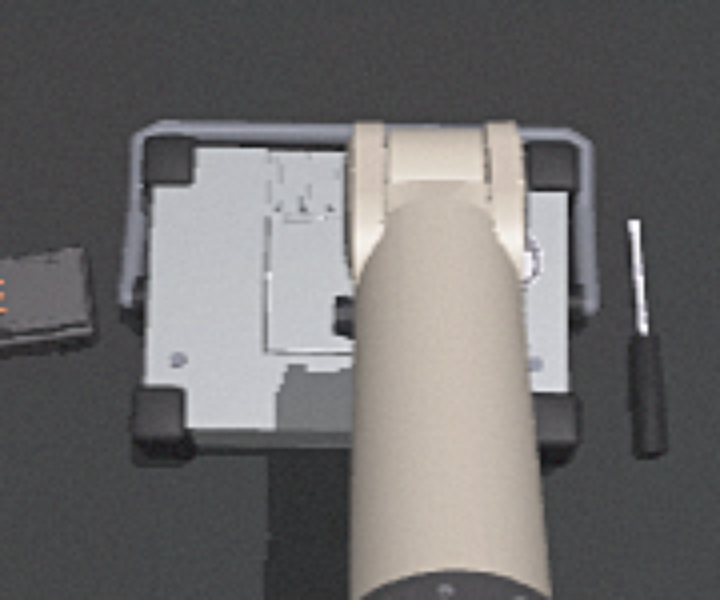

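The arm hides the button in the top view. I'll go down above the measured point and read the force in small steps.

play_rows(increments=[[0, 5, 20, 0, 0, -0.015, 255], [0, 5, 20, 0, 0, -0.015, 255], [0, 4, 20, 0, 0, 0, 255], [0, 0, 20, 0, 0, 0, 255], [0, 0, 8, 0, 0, 0, 255]])

```text
clock: 2.85
tcp_pos: [0.523, -0.003, 0.1153]
orientation: [0.042, 3.134, 0.006]
contact_force: [-0.2, 0.7, -0.5]
grip_width: -0.0003
```

play_rows(increments=[[0, 0, 0, 0, 0, 0, 255]])

```text
clock: 2.95
tcp_pos: [0.5222, -0.0016, 0.1147]
orientation: [0.039, 3.135, 0.007]
contact_force: [-0.1, -0.0, -0.0]
grip_width: -0.0002
```

```bash
python3 -c "
from h import *
rel([.521,-.013,.083])
from bench import grab_frame
import cv2
a=grab_frame('scene')['color'][120:300,210:410]; cv2.imwrite('pics/s1.png',cv2.resize(a,None,fx=3.3,fy=3.3))
"
```

```text
t 2.95 tcp [ 0.5222 -0.0016  0.1147] F [-0.14 -0.02 -0.01] w -0.0002
M [[-1.0, 0.025, 0.006], [0.025, 1.0, 0.004], [-0.006, 0.004, -1.0]]
tool delta mm [  1.1 -11.5  31.7]
rot needed [0.004 0.006 0.01 ]
```

View pics/s1.png

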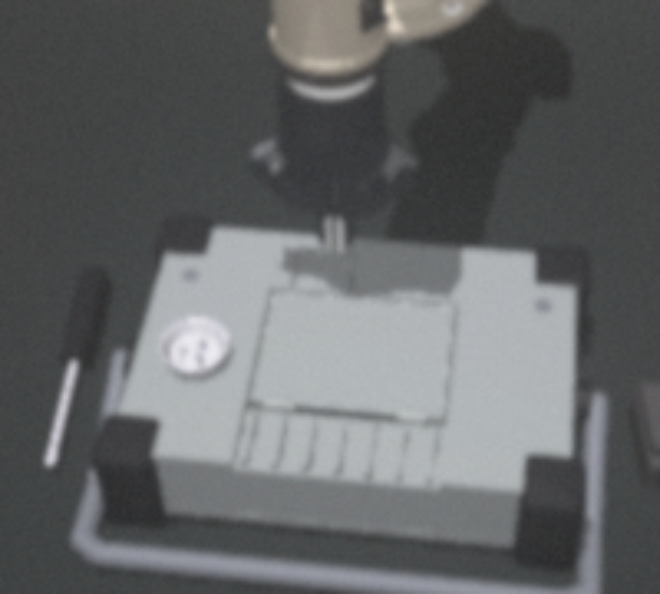

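The scene view shows the closed fingertips at (335,245), above the left part of the button. I'll shift about 11 mm to the right and then descend.

play_rows(increments=[[1, -8, 5, 0, 0, 0.01, 255], [0, -2, 4, 0, 0, 0, 255], [0, 0, 0, 0, 0, 0, 255]])

```text
clock: 3.3
tcp_pos: [0.5228, -0.012, 0.108]
orientation: [0.056, 3.13, 0.008]
contact_force: [0.9, 0.5, 0.1]
grip_width: -0.0001
```

```bash
python3 -c "
from h import *
rel([.521,-.013,.083])"
```

```text
t 3.3 tcp [ 0.5228 -0.012   0.108 ] F [0.93 0.52 0.13] w -0.0001
M [[-0.999, 0.036, 0.011], [0.036, 0.999, 0.005], [-0.011, 0.005, -1.0]]
tool delta mm [ 2.  -1.2 25. ]
rot needed [ 0.005  0.011 -0.001]
```

play_rows(increments=[[1, 0, 8, 0, 0.01, 0, 255], [1, 0, 6, 0, 0, 0, 255], [0, 0, 3, 0, 0, 0, 255], [0, 0, 0, 0, 0, 0, 255]])

```text
clock: 3.7
tcp_pos: [0.5212, -0.0123, 0.09]
orientation: [0.058, 3.14, 0.009]
contact_force: [0.3, 0.7, -0.2]
grip_width: 0.0001
```

play_rows(increments=[[0, 0, 3, 0, 0, 0, 255], [0, 0, 0, 0, 0, 0, 255]])

```text
clock: 3.9
tcp_pos: [0.5211, -0.0122, 0.0866]
orientation: [0.058, 3.14, 0.009]
contact_force: [-0.4, 0.3, 0.2]
grip_width: -0.0001
```

play_rows(increments=[[0, 0, 2, 0, 0, 0, 255], [0, 0, 0, 0, 0, 0, 255]])

```text
clock: 4.1
tcp_pos: [0.5213, -0.012, 0.0846]
orientation: [0.058, 3.14, 0.009]
contact_force: [0.8, -0.2, -0.6]
grip_width: -0.0001
```

play_rows(increments=[[0, 0, 2, 0, 0, 0, 255], [0, 0, 0, 0, 0, 0, 255]])

```text
clock: 4.3
tcp_pos: [0.5216, -0.0121, 0.0828]
orientation: [0.058, 3.139, 0.009]
contact_force: [-0.7, 0.2, 1.5]
grip_width: 0.0002
```

```bash
python3 -c "
from h import *
rel([.521,-.013,.078])"
```

```text
t 4.3 tcp [ 0.5216 -0.0121  0.0828] F [-0.71  0.15  1.55] w 0.0002
M [[-0.999, 0.037, 0.002], [0.037, 0.999, 0.006], [-0.002, 0.006, -1.0]]
tool delta mm [ 0.6 -1.   4.8]
rot needed [ 0.006  0.002 -0.002]
```

The tip is now below the panel plane at z = 0.0828 and the force has just begun to rise, which fits the 2 mm sunken button. I'll press on.

play_rows(increments=[[0, 0, 2, 0, 0, 0, 255], [0, 0, 0, 0, 0, 0, 255]])

```text
clock: 4.5
tcp_pos: [0.5217, -0.012, 0.081]
orientation: [0.058, 3.139, 0.009]
contact_force: [-0.9, 0.7, 2.8]
grip_width: 0.0001
```

play_rows(increments=[[0, 0, 2, 0, 0, 0, 255], [0, 0, 0, 0, 0, 0, 255]])

```text
clock: 4.7
tcp_pos: [0.5217, -0.0121, 0.0791]
orientation: [0.058, 3.139, 0.009]
contact_force: [-0.6, -0.4, 3.8]
grip_width: 0.0003
```

play_rows(increments=[[0, 0, 1.5, 0, 0, 0, 255], [0, 0, 0, 0, 0, 0, 255]])

```text
clock: 4.9
tcp_pos: [0.5217, -0.012, 0.0781]
orientation: [0.058, 3.139, 0.01]
contact_force: [-1.8, 1.1, 4.9]
grip_width: -0.0001
```

The button travelled about 5 mm at about 5 N, so it's fully in. Next I'll rise and back off toward the robot.

play_rows(increments=[[0, 0, -10, 0, 0, 0, 255], [20, 0, -15, 0, 0, 0, 255], [30, 0, -20, 0, 0, 0, 255], [20, 0, -20, 0, 0, 0, 255], [10, 0, -15, 0, 0, 0, 255]])

```text
clock: 5.4
tcp_pos: [0.4397, -0.0097, 0.1593]
orientation: [0.059, 3.141, 0.008]
contact_force: [0.9, -0.0, 0.3]
grip_width: 0.0
```

play_rows(increments=[[0, 0, 0, 0, 0, 0, 255], [0, 0, 0, 0, 0, 0, 255], [0, 0, 0, 0, 0, 0, 255], [0, 0, 0, 0, 0, 0, 255], [0, 0, 0, 0, 0, 0, 255]])

```text
clock: 5.9
tcp_pos: [0.4408, -0.0095, 0.1596]
orientation: [0.058, 3.138, 0.009]
contact_force: [-0.1, 0.1, -0.5]
grip_width: -0.0002
```

```bash
python3 -c "
from h import *
rel([.54,.018,.16])
from bench import grab_frame
import cv2
a=grab_frame('scene')['color'][100:300,200:420]; cv2.imwrite('pics/s2.png',cv2.resize(a,None,fx=3,fy=3))
"
```

```text
t 5.9 tcp [ 0.4408 -0.0095  0.1596] F [-0.1   0.1  -0.46] w -0.0002
M [[-0.999, 0.037, 0.003], [0.037, 0.999, 0.005], [-0.003, 0.006, -1.0]]
tool delta mm [-98.1  31.2   0.1]
rot needed [ 0.006  0.003 -0.002]
```

View pics/s2.png

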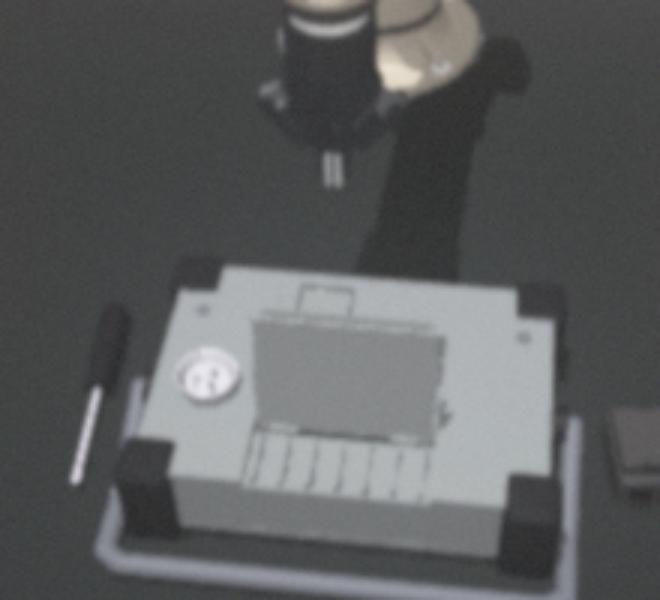

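The door has sprung up to nearly upright, with its rib at (345,322), and the button outline shows at (325,300). Next I'll line up with the door's middle and push at z of about 160 mm.

play_rows(increments=[[-20, 8, 0, 0, 0, 0, 255], [-25, 8, 0, 0, 0, 0, 255], [-25, 6, 0, 0, 0, 0, 255], [-25, 5, 0, 0, 0, 0, 255], [-20, 0, 0, 0, 0, 0, 255]])

```text
clock: 6.45
tcp_pos: [0.5577, 0.0138, 0.1567]
orientation: [-0.058, -3.137, -0.008]
contact_force: [-0.4, 0.4, 0.2]
grip_width: -0.0001
```

```bash
python3 -c "
from h import *
rel([.66,.016,.16])"
```

```text
t 6.45 tcp [0.5577 0.0138 0.1567] F [-0.35  0.39  0.16] w -0.0001
M [[-0.999, 0.037, -0.004], [0.037, 0.999, 0.005], [0.004, 0.005, -1.0]]
tool delta mm [-102.2    6.    -3.7]
rot needed [ 0.005 -0.004 -0.002]
```

play_rows(increments=[[-15, 1, -2, 0, 0, 0, 255], [-15, 1, -1, 0, 0, 0, 255], [-15, 0, 0, 0, 0, 0, 255], [-12, 0, 0, 0, 0, 0, 255], [-12, 0, 0, 0, 0, 0, 255]])

```text
clock: 6.95
tcp_pos: [0.6307, 0.0135, 0.1552]
orientation: [-0.057, -3.132, -0.005]
contact_force: [-0.5, -0.3, -0.3]
grip_width: -0.0005
```

play_rows(increments=[[-12, 0, 0, 0, 0, 0, 255], [-12, 0, 0, 0, 0, 0, 255], [-8, 0, 0, 0, 0, 0, 255], [-4, 0, 0, 0, 0, 0, 255], [0, 0, 0, 0, 0, 0, 255]])

```text
clock: 7.45
tcp_pos: [0.668, 0.012, 0.1511]
orientation: [-0.057, -3.126, -0.003]
contact_force: [-1.9, 0.4, 1.0]
grip_width: 0.0002
```

```bash
python3 -c "
from h import *
rel([.66,.016,.16])
from bench import grab_frame
import cv2
a=grab_frame('scene')['color'][100:300,200:420]; cv2.imwrite('pics/s3.png',cv2.resize(a,None,fx=3,fy=3))
"
```

```text
t 7.45 tcp [0.668  0.012  0.1511] F [-1.88  0.42  1.  ] w 0.0002
M [[-0.999, 0.036, -0.015], [0.036, 0.999, 0.002], [0.015, 0.002, -1.0]]
tool delta mm [ 8.3  3.7 -8.8]
rot needed [ 0.002 -0.015 -0.001]
```

View pics/s3.png

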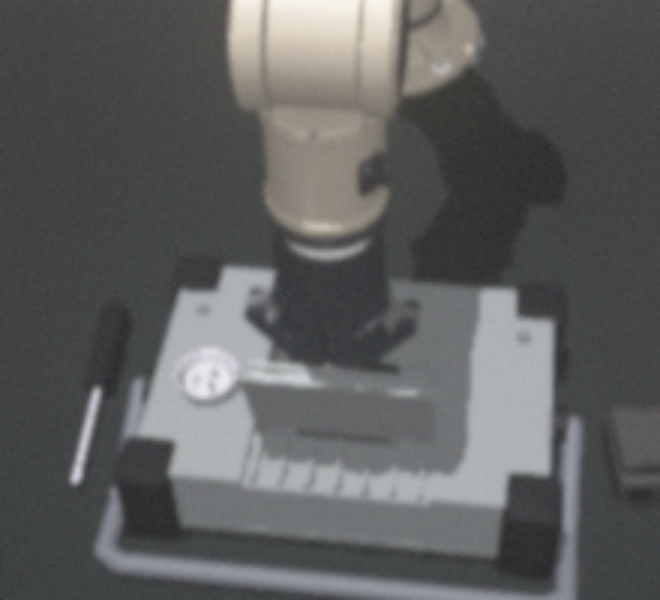

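The door is now about upright, with its top edge at (340,378) and the fingers against its inner face. I'll push a bit further.

play_rows(increments=[[-8, 0, -3, 0, -0.01, 0, 255], [-8, 0, -2, 0, 0, 0, 255], [-6, 0, 0, 0, 0, 0, 255], [-6, 0, 0, 0, 0, 0, 255], [0, 0, 0, 0, 0, 0, 255]])

```text
clock: 8.0
tcp_pos: [0.6654, 0.012, 0.1501]
orientation: [-0.056, -3.07, -0.006]
contact_force: [1.1, 0.3, 0.7]
grip_width: 0.0001
```

```bash
python3 -c "
from h import *
rel([.66,.016,.16])
from bench import grab_frame
import cv2
a=grab_frame('scene')['color'][100:300,200:420]; cv2.imwrite('pics/s4.png',cv2.resize(a,None,fx=3,fy=3))
"
```

```text
t 8.0 tcp [0.6654 0.012  0.1501] F [1.09 0.25 0.75] w 0.0001
M [[-0.997, 0.037, -0.071], [0.036, 0.999, 0.005], [0.071, 0.003, -0.997]]
tool delta mm [ 6.3  3.8 -9.5]
rot needed [ 0.003 -0.071 -0.002]
```

View pics/s4.png

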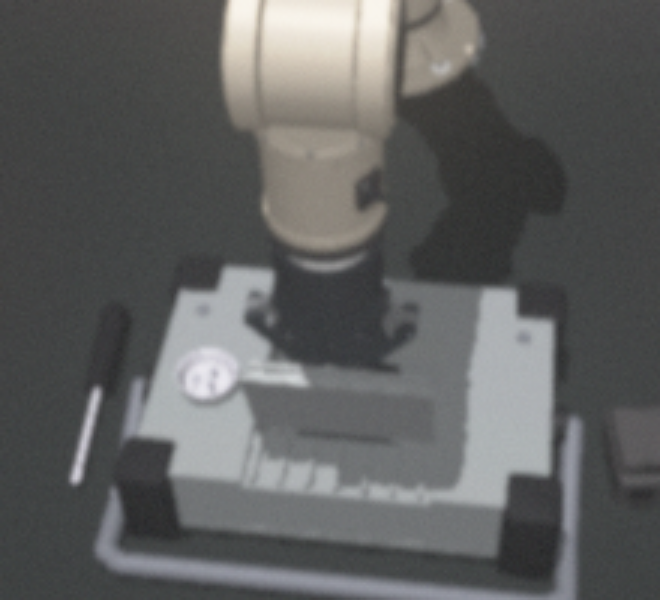

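The TCP stopped advancing and the tool tilted instead, so this may be a joint limit.

```bash
python3 -c "
from bench import r
o=r.get_obs();print(o['joints'].round(3),o['moment'].round(2),o['tau'].round(1),o['contact_force'])"
```

```text
[-0.275  0.586  0.247  1.605 -0.169  1.041  1.562] [-0.01  0.06  0.03] [ -0.  -61.5   5.7 -26.4  -0.    0.    0. ] [-1.25628634  0.74746168  0.161582  ]
```

play_rows(increments=[[0, 0, 0, 0, 0, 0, 255]])

```text
clock: 8.15
tcp_pos: [0.6659, 0.012, 0.1501]
orientation: [-0.056, -3.073, -0.006]
contact_force: [-0.2, -0.0, -0.4]
grip_width: -0.0
```

play_rows(increments=[[-6, 0, -4, 0, -0.03, 0, 255]])

```text
clock: 8.25
tcp_pos: [0.6678, 0.0119, 0.151]
orientation: [-0.057, -3.093, -0.005]
contact_force: [-16.9, 0.8, -10.0]
grip_width: 0.0
```

```bash
python3 -c "
from bench import r
from h import *
rel([.66,.016,.16])
o=r.get_obs();print(o['joints'].round(3),o['qvel'].round(2),o['moment'].round(2),o['tau'].round(1),o['contact_force'])"
```

```text
t 8.25 tcp [0.6678 0.0119 0.151 ] F [-16.88   0.76 -10.02] w 0.0
M [[-0.998, 0.037, -0.048], [0.037, 0.999, 0.004], [0.048, 0.002, -0.999]]
tool delta mm [ 8.4  3.9 -8.6]
rot needed [ 0.002 -0.048 -0.002]
[-0.278  0.576  0.248  1.617 -0.166  1.016  1.561] [-0.03 -0.09  0.01  0.14  0.02 -0.24 -0.02] [0.16 3.26 0.06] [  1.  -68.9   7.8 -39.3   0.1  -4.5   0. ] [-16.87858673   0.76042    -10.02461906]
```

The force is -17 N in x and -10 N in z. The rib is catching on the gripper above the fingertips, because I drifted down to z = 0.15. I'll back off, straighten and retry higher, at about 0.17.

play_rows(increments=[[10, 0, 2, 0, 0, 0, 255], [20, 0, 0, 0, -0.02, 0, 255], [20, 0, 0, 0, -0.02, 0, 255], [10, 0, 0, 0, -0.01, 0, 255], [0, 0, 0, 0, 0, 0, 255]])

```text
clock: 8.75
tcp_pos: [0.6077, 0.0141, 0.15]
orientation: [0.057, 3.13, 0.003]
contact_force: [0.5, -0.1, 0.5]
grip_width: 0.0001
```

```bash
python3 -c "
from h import *
rel([.62,.016,.174])
from bench import grab_frame
import cv2
a=grab_frame('scene')['color'][100:300,200:420]; cv2.imwrite('pics/s5.png',cv2.resize(a,None,fx=3,fy=3))
"
```

```text
t 8.75 tcp [0.6077 0.0141 0.15  ] F [ 0.52 -0.14  0.48] w 0.0001
M [[-0.999, 0.036, 0.011], [0.036, 0.999, 0.001], [-0.011, 0.002, -1.0]]
tool delta mm [-12.5   2.4 -23.9]
rot needed [ 0.002  0.011 -0.001]
```

View pics/s5.png

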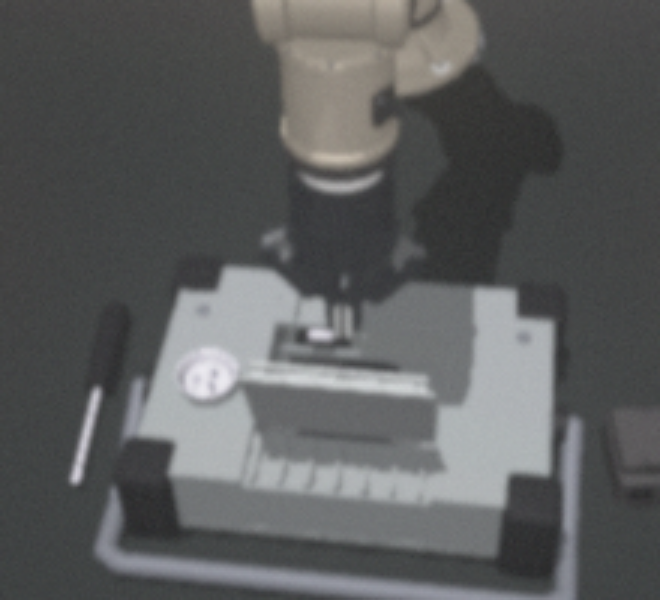

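The fingers are clear, and the door stays with its edge at (340,380), against 322 when it had just sprung up. What I pushed against may have been the door's own stop. I'll work out the angle, with a depth check, after clearing the arm.

play_rows(increments=[[30, 0, 0, 0, 0, 0, 255], [40, 0, 0, 0, 0, 0, 255], [40, 0, -20, 0, 0, 0, 255], [40, 0, -30, 0, 0, 0, 255], [0, 0, -20, 0, 0, 0, 255]])

```text
clock: 9.3
tcp_pos: [0.4583, 0.0194, 0.2175]
orientation: [0.058, 3.126, -0.001]
contact_force: [1.3, 0.5, 0.5]
grip_width: 0.0003
```

play_rows(increments=[[0, 45, 0, 0, 0, 0, 255], [0, 45, 0, 0, 0, 0, 255], [0, 45, 0, 0, 0, 0, 255], [0, 30, 0, 0, 0, 0, 255], [0, 0, 0, 0, 0, 0, 255]])

```text
clock: 9.8
tcp_pos: [0.474, 0.1919, 0.2256]
orientation: [0.067, 3.107, 0.013]
contact_force: [-0.1, -0.1, -0.3]
grip_width: -0.0002
```

Run:
```python
from h import *
from bench import grab_frame
import cv2
rel([.5,0,.2])
f=grab_frame('scene'); g=grab_frame('top')
cv2.imwrite('pics/s6.png',cv2.resize(f['color'][150:300,210:410],None,fx=4,fy=4)); cv2.imwrite('pics/t6.png',f['color'] if 0 else g['color'])
def pts(f):
    d=f['depth'];v,u=np.mgrid[:400,:640];K=f['K']
    p=np.stack([(u-K[0,2])/K[0,0]*d,-(v-K[1,2])/K[1,1]*d,-d],-1)
    return p@f['T'][:3,:3].T+f['T'][:3,3], d>0
for n,h in(('s',f),('t',g)):
    p,ok=pts(h)
    c,s=np.cos(-.035),np.sin(-.035)
    q=p-np.array([.6,.018,0]); lx=q[...,0]*c+q[...,1]*s+.0; ly=-q[...,0]*s+q[...,1]*c
    m=ok&(abs(ly)<.06)&(lx>.02)&(lx<.13)&(p[...,2]>.095)&(p[...,2]<.23)
    X=lx[m]+.6;Z=p[...,2][m]
    print(n,m.sum())
    for a in np.arange(.095,.205,.01):
        k=(Z>=a)&(Z<a+.01)
        if k.sum()>3: print(round(a,3),k.sum(),np.percentile(X[k],[10,50,90]).round(3))
    print('joint lamp dish etc')
```

```text
t 9.8 tcp [0.474  0.1919 0.2256] F [-0.05 -0.15 -0.31] w -0.0002
M [[-0.998, 0.043, 0.034], [0.043, 0.999, 0.007], [-0.033, 0.009, -0.999]]
tool delta mm [ -33.4 -190.9   25.1]
rot needed [ 0.009  0.033 -0.008]
s 1076
0.095 75 [0.665 0.666 0.668]
0.105 73 [0.668 0.67  0.671]
0.115 74 [0.671 0.673 0.675]
0.125 78 [0.675 0.677 0.678]
0.135 78 [0.678 0.68  0.681]
0.145 78 [0.682 0.683 0.685]
0.155 84 [0.685 0.687 0.688]
0.165 86 [0.689 0.691 0.692]
0.175 208 [0.684 0.688 0.695]
0.185 242 [0.682 0.685 0.696]
joint lamp dish etc
t 816
0.095 64 [0.662 0.664 0.666]
0.105 90 [0.664 0.667 0.671]
0.115 87 [0.665 0.671 0.674]
0.125 80 [0.672 0.675 0.678]
0.135 83 [0.675 0.678 0.681]
0.145 63 [0.679 0.681 0.686]
0.155 99 [0.678 0.683 0.686]
0.165 11 [0.684 0.685 0.686]
0.175 92 [0.682 0.691 0.697]
0.185 146 [0.681 0.686 0.695]
joint lamp dish etc
```

View pics/s6.png

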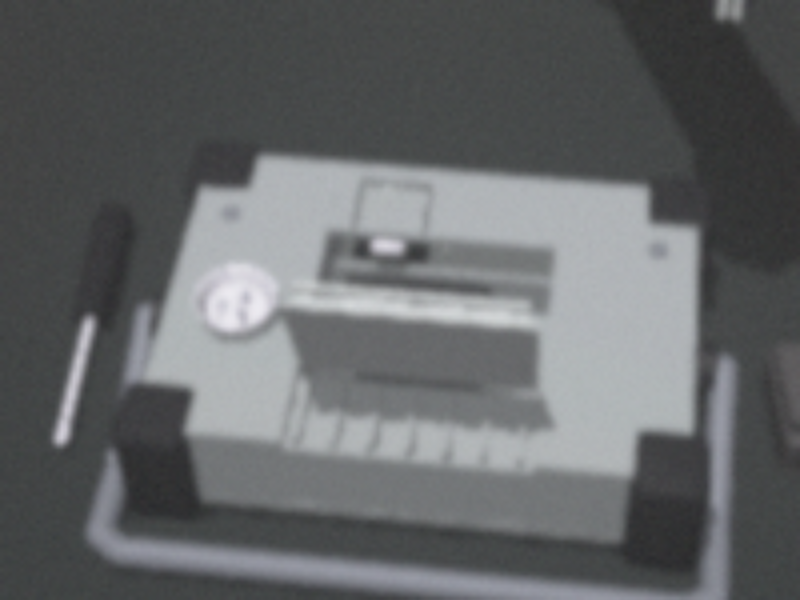

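View pics/t6.png

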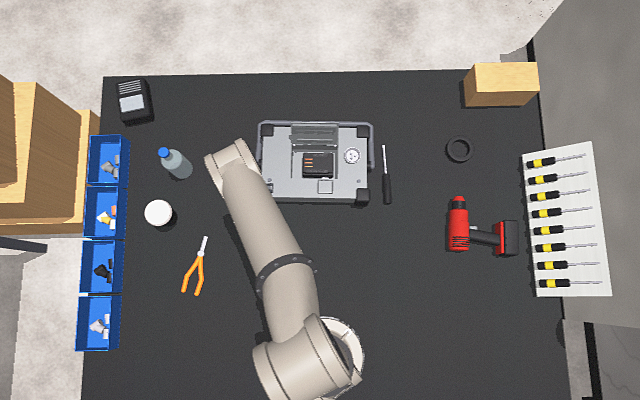

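In both depth views the door leans about 0.34 rad past upright, so it's at roughly 1.9 rad and standing by itself. The pack lies in its bay at (320,165), the button outline looks flush, and the visible bystanders haven't moved. The arm is clear, so I'll hand in.

```bash
python3 -c "
from bench import r
o=r.get_obs();print(o['clock'],o['qvel'].round(3),o['contact_force'].round(2));print(r.hand_in())"
```

```text
9.9 [ 0.027 -0.013  0.036  0.033  0.006  0.006  0.005] [-0.11 -0.99 -0.45]
the job is handed in; nothing more can be done
None
```

The battery door is open and standing by itself at about 1.9 rad, and I handed the job in at 9.9 s with the arm clear of everything.

- **Button:** Its outline showed in both camera views near (0.523, -0.013), so I went straight to it and did not feel along the whole strip. Touch confirmed it: contact came about 2 mm below the panel, then about 5 mm of travel at about 5 N. After I let go, the door sprang up.
- **Door:** I pushed it back with the closed fingertips. They sagged to z ≈ 0.150 m, the low end of the advised height. After the door had gone over I kept pushing and read one push of about 20 N. I first took this for the rib jamming on the gripper, but it was most likely the door's stop. It was well under the limits.
- **Last checks:** Depth from both cameras gave the same door angle. The battery pack is in its bay, and the button outline looks flush. The dish, driver, drill, tape, cup, bottle and pliers look unmoved by eye.
- **Not checked:** The arm hid the spare pack in the last top view and the scene crop showed only its edge, but I never went near it. I could not read the button's joint value directly.

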